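# Face up the tomato punnet at the farm stand

### The job

Push the green punnet of tomatoes along the counter to its place in the display row: sides square to the dark wooden stop rail, far side flush against the rail, and centred in front of the yellow price card with the red disc. Only slide it by pushing on the outside of the punnet: do not lift or tip it and do not touch the tomatoes. Leave the other two punnets, the jars, the rail and the card as they are, and finish clear of everything.

Things in the scene. Friction and masses are not known exactly. Their poses are not given: they have to be found in the camera images.
- punnet: The stray punnet 104 x 104 mm and 50 mm high: a grey-green moulded-pulp box with straight upright sides, filled to 8 mm below its rim so that the rim cannot be pinched. It slides freely on the counter; with its tomatoes it weighs about 0.35 to 0.6 kg. Origin: centre of its underside; x and y are square to its sides, z up. It starts off its place on the robot's side of the row, to the left or right, turned up to 0.4 rad.
- tomatoes: The four red tomatoes (45 mm across), fixed in the punnet; their tops are 73 mm (stalks 78 mm) above the counter and they stay inside the punnet's outline. Same origin and axes as the punnet. Not to be touched.
- rail: Dark wooden stop rail, 30 mm thick (x), 600 mm long (y), 35 mm high, fixed to the counter, turned a little differently each time. Origin: centre of its underside; its stop face, towards the robot, is the plane x = -15 mm of its frame, so a punnet flush against it has its centre at x = -67 mm of the rail's frame.
- card: Yellow price card with a red disc, tent-shaped with a disc on each sloping face, 75 mm wide (y), 55 mm deep (x), on a short post fixed on top of the rail; it spans 86 to 136 mm above the counter, so its lower edge overhangs the rail's stop face by 12 mm, above the punnets. Origin: on the rail's centreline at counter height, below the middle of the card; same axes as the rail (y along it). Where it stands along the rail varies.
- squash_punnet: Neighbour punnet 104 x 104 mm and 50 mm high, brown, with four yellow squashes (tops 73 mm, stalks 78 mm above the counter). It stands against the rail 150 mm to one side of the card (centre to centre). Loose, 0.5 kg. Origin: centre of underside. Leave alone.
- plum_punnet: Neighbour punnet 104 x 104 mm and 50 mm high, brown, with nine dark plums (tops 66 mm), against the rail 150 mm to the other side of the card; which neighbour is on which side varies. Loose, 0.5 kg. Origin: centre of underside. Leave alone.
- honey_jar: Amber honey jar with a brass-coloured cap, 56 mm across, 85 mm high, standing loose to one side of the work, level with the stray punnet. Origin: centre of underside. Leave alone.
- jam_jar: Dark jam jar with a red cap, 56 mm across, 85 mm high, standing loose to the other side. Origin: centre of underside. Leave alone.

How it is judged:
By the outcome, as a careful person would: the job done as asked, in the order asked, and still so for the second after the job is handed in, with the robot touching nothing.
It also fails if it takes over 58 s, if anything falls off the work surface, if the arm or the gripper's body presses on something with over 40 N, if the wrist force passes 120 N, or if a joint passes its speed limit or range.

### The arm

A 6-joint arm with a two-finger parallel gripper is mounted at the origin on the work surface. World frame = base frame: x ahead of the robot, y to its left, z up, the work surface at z = 0. Lengths are in m, angles in degrees, forces in N, time in s.
With the tool pointing down it reaches from about 0.25 to 0.725 m from the base axis. Payload 9.7 kg.
Tool frame: the origin (TCP) lies midway between the tips of the shut fingers; the grasp point (between the pads) lies 19 mm behind it (bot.hold_point_z is the distance from the TCP to the grasp point, in m); z points along the fingers, y is the line along which they close (so a half turn about z gives the same grasp; the last joint's range is limited). The gripper opens to 85 mm and grips with 20 to 120 N. Pads are 22 mm wide; open, the fingers measure 114 mm over their backs; the gripper's body (76 mm by 85 mm) begins 54 mm behind the grasp point. The pads swing forward as they close: fully open they stand 13 mm farther back than shut.
Start: joints at [68.182, 4.979, 10.078, 95.1, 0, 90], TCP at [0.204, 0.511, 0.231] pointing down, gripper open.
Joint ranges: [-179.16, 179.16], [-48.56, 103.87], [-65.8, 70.77], [-126.05, 130.52], [-82.76, 87.17], [-180, 180]. Speed limits (degrees/s): [127.2, 127.2, 147.25, 180, 180, 180].

### API

Orientations are given as [roll, pitch, yaw] about the fixed x, y, z axes, in that order (R = Rz(yaw) Ry(pitch) Rx(roll)).
In Python, from workcell import bot gives the robot as it stands.
- The arm moves only by the tool play_rows, never from a script. Its argument "steps" is a list that holds one entry, the list of rows, each a list of 4 numbers: the shift along the tool's x, y, z in m, then the turn about the tool's z in rad. In form: [[[tx, ty, tz, yaw], ...]]. A call has exactly 5 rows; each row shifts and turns the commanded pose from where the row before left it, along the tool's axes as they then stand; what a row does not reach is not made up. A row lasts 1/12 s, in which the tool goes at most 41.7 mm and 7.16 degrees, less where a joint would pass 70% of its speed; a pose out of reach is approached as far as the arm can. A call is refused whole if a number of a shift passes 0.0417 or a number of a turn 0.125, either way. A call with a gripper value outside its range is refused whole. "gripper" is the finger opening in m, from 0 to 0.0854, set as the call begins (left out, the last holds). The fingers move at their own pace and stop on an object; "squeeze" is the grip in N (left out, the last holds). Time passes only in rows, so rows that do not move let the fingers close, or fill a call up. It gives the time, the measured TCP pose, the force, the opening and the grip force at its end, in the units of the state.
- bot.get_obs(): the state, without advancing time (a new reading comes with each control period).
- bot.camera(name): name is "side" or "top"; returns a dict with "img" (420x560x3 uint8, blue, green, red), "vfov" (degrees; the focal length in pixels is half the picture's height over the tangent of half this angle, whatever the lens; pixels are square), "cx", "cy" (the principal point, pixels), "xyz" and "attitude" of the camera in the world. Camera axes: x right, y down, z forward; pixel columns grow to the right and rows downward; lengths in m; the calibration is good to about 2 mm. A picture is of the moment at which its call begins. There is no depth.
- bot.job_done(): hands the job in; it is judged then, once.
The state is a dict: "time": time; "q": joint angles; "qd": joint speeds; "joint_efforts": joint torques, N m; "ee_pos": TCP position; "tcp_rot": TCP orientation; "wrist_force": force on the tool from outside, world axes, zero at the start; "torque": the same for the moment, N m; "opening": finger opening in m; "grasp_force": force on a finger pad.
Only numpy, scipy, OpenCV 4.12 (cv2) and the standard library are available. Lean on these libraries where they do the work, as an engineer would, in place of code of your own. Each camera call takes 0.05 s, during which the arm holds its last target. There are 200 camera calls.

## Working session

There is one attempt and no reset: what is moved stays moved. The work goes in short steps, Python scripts to look and compute and a tool call to move; the robot and the scene stay as the last step left them, time stands still between calls to the robot, and variables do not carry over. Pictures are saved under pics/ and viewed, at most 10 in all, crops included, and the job is handed in when it is done.

Besides the shell and the picture viewer there is one more tool, called after "Call:" as a command line: name --argument value ..., lists and objects as JSON in quotes. play_rows: Moves the arm, as the interface text tells. Its arguments: {"type":"object","properties":{"steps":{"type":"array","items":{"type":"array","items":{"type":"array","items":{"type":"number"}}}},"gripper":{"type":"number"},"squeeze":{"type":"number"}},"required":["steps"]}

```bash
mkdir -p pics; python3 - <<'E'
from workcell import bot
import cv2,numpy as np
for n in("top","side"):
    c=bot.camera(n);cv2.imwrite(f"pics/{n}0.png",c["img"]);print({k:v for k,v in c.items() if k!="img"})
print(bot.get_obs())
E
```

```text
{'vfov': 53.31583798213494, 'cx': 272.45109281121495, 'cy': 211.48247909956265, 'xyz': array([3.96660144e-01, 3.36086193e-04, 1.11837399e+00]), 'attitude': array([-168.7928196 ,   -1.82095499,  -90.06607891])}
{'vfov': 46.75213181505496, 'cx': 280.55655789449145, 'cy': 210.61208915842408, 'xyz': array([ 0.02579564, -0.60668443,  0.7775594 ]), 'attitude': array([-131.12483612,    0.80425149,  -45.82672735])}
{'time': 0.1, 'q': array([ 6.81826458e+01,  5.00837755e+00,  1.00390572e+01,  9.51015614e+01,
       -8.47795855e-04,  9.00006290e+01]), 'qd': array([ 0.07264794, -0.1130319 ,  0.14009206,  0.22474952, -0.00186911,
       -0.05833274]), 'joint_efforts': array([-2.19508538e-04, -5.21558833e+01,  4.65656054e+01,  1.59384683e-02,
       -5.22145365e-05, -6.39315459e-06]), 'ee_pos': array([0.20432919, 0.51039966, 0.23065043]), 'tcp_rot': array([-1.79929118e+02,  8.48573395e-04,  1.58182018e+02]), 'wrist_force': array([ 0.48014506, -0.64252026,  0.24153349]), 'torque': array([-0.01309868, -0.01234985,  0.01493584]), 'grasp_force': 0.0, 'opening': 0.08529811363727212}
```

View pics/top0.png

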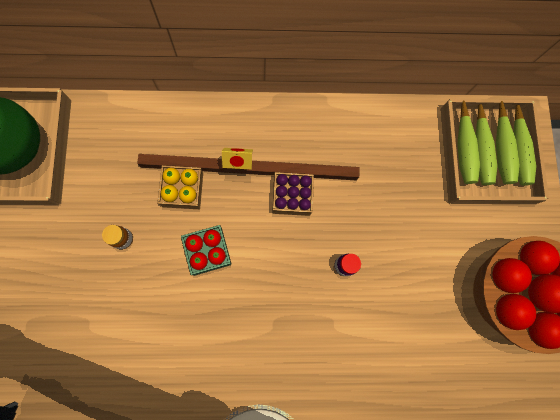

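View pics/side0.png

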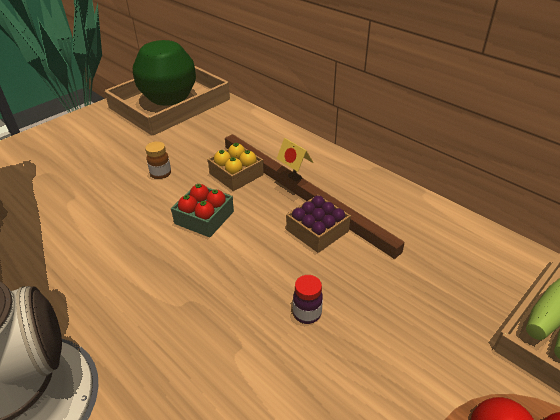

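The top view shows the stray punnet at (206,250), the rail from (138,160) to (359,173) and the card at (237,159). The squash is at (180,187), the plums at (293,193), honey at (117,236) and jam at (348,264). The side view has the punnet at (203,210) and the card disc at (290,155). I'll measure by colour next.

```bash
cat > h.py <<'E'
import cv2,numpy as np
from scipy.spatial.transform import Rotation as R
from workcell import bot
def ray(c,p):
    f=c["img"].shape[0]/2/np.tan(np.radians(c["vfov"]/2))
    p=np.atleast_2d(np.asarray(p,float))
    d=np.c_[(p[:,0]-c["cx"])/f,(p[:,1]-c["cy"])/f,np.ones(len(p))]
    return R.from_euler("xyz",c["attitude"],degrees=True).apply(d)
def onz(c,p,z):
    d=ray(c,p); return (c["xyz"]+d*((z-c["xyz"][2])/d[:,2])[:,None])[:,:2]
def tri(c1,p1,c2,p2):
    a,b=ray(c1,p1)[0],ray(c2,p2)[0]
    s=np.linalg.lstsq(np.c_[a,-b],c2["xyz"]-c1["xyz"],rcond=None)[0]
    A=c1["xyz"]+s[0]*a;B=c2["xyz"]+s[1]*b
    return (A+B)/2,np.linalg.norm(A-B)
def big(m,roi):
    x0,y0,x1,y1=roi; k=np.zeros_like(m);k[y0:y1,x0:x1]=m[y0:y1,x0:x1]
    cs=cv2.findContours(k,cv2.RETR_EXTERNAL,cv2.CHAIN_APPROX_NONE)[0]
    return max(cs,key=cv2.contourArea)
def cen(ct):
    m=cv2.moments(ct);return np.array([m["m10"]/m["m00"],m["m01"]/m["m00"]])
def hsv(c):return cv2.cvtColor(c["img"],cv2.COLOR_BGR2HSV)
E
python3 - <<'E'
from h import *
t=bot.camera("top");s=bot.camera("side")
ht,hs=hsv(t),hsv(s)
for n,h,pts in(("t",ht,[(206,229),(183,236),(230,268),(206,250),(300,169),(170,161),(237,160),(225,152),(278,174)]),("s",hs,[(190,222),(220,215),(203,230),(290,155),(300,145),(350,215)])):
    print(n,[(p,h[p[1],p[0]].tolist()) for p in pts])
for n,c in(("t",t),("s",s)):
    x,y=(170,140) if n=="t" else (165,130)
    cv2.imwrite(f"pics/{n}crop.png",cv2.resize(c["img"][y-10:y+150,x-60:x+140],None,fx=4,fy=3.75,interpolation=0)[:600,:800])
E
```

```text
t [((206, 229), [58, 69, 137]), ((183, 236), [58, 66, 143]), ((230, 268), [16, 147, 205]), ((206, 250), [58, 70, 135]), ((300, 169), [11, 182, 109]), ((170, 161), [11, 179, 107]), ((237, 160), [0, 255, 153]), ((225, 152), [23, 208, 184]), ((278, 174), [16, 151, 64])]
s [((190, 222), [42, 79, 55]), ((220, 215), [38, 70, 58]), ((203, 230), [39, 90, 54]), ((290, 155), [3, 218, 150]), ((300, 145), [15, 134, 206]), ((350, 215), [16, 151, 167])]
```

View pics/tcrop.png

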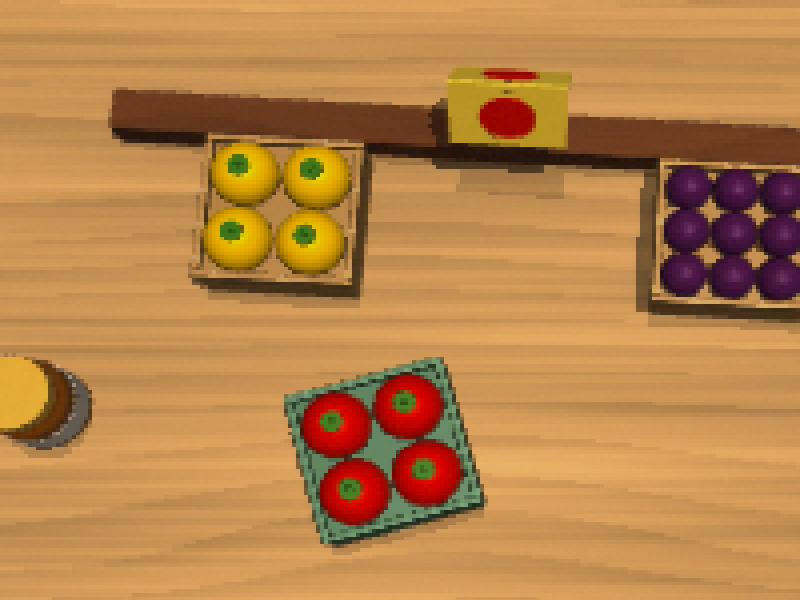

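The crop shows the punnet rim clearly, at crop corners (285,403), (440,358), (483,500) and (325,543). The rail top and the card's front disc at (507,117) are also clear.

```bash
cat > m.py <<'E'
from h import *
def rng(h,lo,hi): return cv2.inRange(h,np.array(lo),np.array(hi))
def punnet(t,roi=(130,130,330,340)):
    h=hsv(t); m=rng(h,(48,45,95),(75,110,220))
    m=cv2.morphologyEx(m,cv2.MORPH_CLOSE,np.ones((3,3)))
    ct=cv2.convexHull(big(m,roi))
    r=cv2.minAreaRect(onz(t,ct[:,0],.05).astype(np.float32)*1000)
    return r
def rail(t):
    h=hsv(t);m=rng(h,(5,150,85),(14,215,130))
    res=[]
    for x in list(range(145,218))+list(range(258,352)):
        ys=np.flatnonzero(m[140:185,x])+140
        if len(ys)>4: res.append((x,ys[0]-.5,ys[-1]+.5))
    res=np.array(res)
    def fit(col,sel):
        w=onz(t,np.c_[res[sel,0],res[sel,col]],.035)
        l=cv2.fitLine(w.astype(np.float32)*1000,cv2.DIST_HUBER,0,.01,.01).ravel();return l
    a=np.ones(len(res),bool)
    return fit(1,a),fit(2,a),res
def disc(c,roi):
    h=hsv(c);m=rng(h,(0,180,90),(6,255,255))|rng(h,(174,180,90),(180,255,255))
    return cen(big(m,roi))
if __name__=="__main__":
    t=bot.camera("top");s=bot.camera("side")
    print("punnet",punnet(t))
    a,b,res=rail(t)
    for l in(a,b):print("rail line",l,"ang",np.degrees(np.arctan2(-l[2]*0+l[0],l[1])))
    print(len(res),(res[:,2]-res[:,1])[::8])
    dt,ds=disc(t,(225,150,255,170)),disc(s,(270,140,310,170))
    print("disc",dt,ds,tri(t,dt,s,ds))
    h=hsv(t);y=rng(h,(20,150,150),(30,255,255));k=big(y|rng(h,(0,180,90),(6,255,255)),(215,140,260,172))
    print("card hull",cv2.boundingRect(k),cv2.minAreaRect(k))
    # two-view check of heights: tomato punnet rim corners
    hs=hsv(s)
    for n,z,rt in(("honey",.085,(95,220,140,255)),("jam",.085,(330,250,365,280))):
        mm=rng(h,(15,150,200),(30,255,255)) if n=="honey" else rng(h,(0,180,100),(6,255,255))
        print(n,onz(t,cen(big(mm,rt)),z))
    mt=rng(h,(0,180,90),(6,255,255))
    # stray punnet: side-view near corners by mask hull
    m=rng(hs,(33,30,30),(80,130,200));k=cv2.convexHull(big(cv2.morphologyEx(m,cv2.MORPH_CLOSE,np.ones((5,5))),(150,170,250,245)))
    print("side hull",cv2.approxPolyDP(k,2.5,True)[:,0].tolist())
    r=punnet(t);print("top corners mm",cv2.boxPoints(r))
E
python3 m.py
```

```text
punnet ((509.6001892089844, 137.60342407226562), (102.2418441772461, 102.84346771240234), 16.062332153320312)
rail line [5.3730424e-02 9.9855548e-01 7.5247607e+02 2.2428474e+01] ang 3.0800097
rail line [5.3841367e-02 9.9854952e-01 7.2424506e+02 2.2354700e+01] ang 3.0863752
167 [ 9. 10. 11. 11.  9. 11. 10. 10. 10. 10. 11. 10. 11. 10. 11. 10. 11. 10.
 10. 10. 10.]
disc [236.22962963 160.74074074] [290.02918587 155.0015361 ] (array([0.72711418, 0.05803505, 0.11042344]), np.float64(0.0029867562632326723))
card hull (222, 148, 31, 21) ((236.6546173095703, 158.09793090820312), (30.01446533203125, 19.570701599121094), 2.602562189102173)
honey [[0.54292458 0.36425146]]
jam [[ 0.47229821 -0.22615227]]
side hull [[232, 198], [231, 213], [210, 236], [174, 221], [171, 208], [177, 202], [224, 193]]
top corners mm [[446.24747  172.87343 ]
 [474.70248   74.044846]
 [572.9529   102.33342 ]
 [544.4979   201.162   ]]
```

Call:
play_rows --steps '[[[-0.0242,-0.0104,0,0],[-0.0242,-0.0104,0,0],[-0.0242,-0.0104,0,0],[-0.0242,-0.0104,0,0],[-0.0242,-0.0104,0,0]]]' --gripper 0.0854

```text
time: 0.72
ee_pos: [0.2981, 0.4164, 0.2312]
tcp_rot: [180.0, 0.0, 158.2]
wrist_force: [0.7, -0.1, 0.4]
opening: 0.0855
grasp_force: 0.0
```

Call:
play_rows --steps '[[[-0.0242,-0.0104,0,0],[-0.0242,-0.0104,0,0],[-0.0242,-0.0104,0,0],[-0.0242,-0.0104,0,0],[-0.0242,-0.0104,0,0]]]'

```text
time: 1.13
ee_pos: [0.3912, 0.323, 0.2313]
tcp_rot: [180.0, 0.0, 158.2]
wrist_force: [0.4, 0.5, -0.4]
opening: 0.0856
grasp_force: 0.0
```

Call:
play_rows --steps '[[[-0.0242,-0.0104,0,0],[-0.0242,-0.0104,0,0],[-0.0242,-0.0104,0,0],[-0.0242,-0.0104,0,0],[-0.0242,-0.0104,0,0]]]'

```text
time: 1.55
ee_pos: [0.4842, 0.2298, 0.2313]
tcp_rot: [180.0, 0.0, 158.2]
wrist_force: [-0.3, 0.1, 1.0]
opening: 0.0855
grasp_force: 0.0
```

Call:
play_rows --steps '[[[0,0,0.01,0.091],[0,0,0.01,0.091],[0,0,0.01,0.091],[0,0,0.01,0.091],[0,0,0.01,0.091]]]'

```text
time: 1.97
ee_pos: [0.4835, 0.2307, 0.1807]
tcp_rot: [-180.0, -0.0, 131.8]
wrist_force: [-0.8, 0.3, 0.0]
opening: 0.0853
grasp_force: 0.0
```

Call:
play_rows --steps '[[[0,0,0.01,0.091],[0,0,0.01,0.091],[0,0,0.01,0.091],[0,0,0.01,0.091],[0,0,0.01,0.091]]]'

```text
time: 2.38
ee_pos: [0.4834, 0.2308, 0.1307]
tcp_rot: [-180.0, 0.0, 105.8]
wrist_force: [0.2, -0.6, -0.1]
opening: 0.0855
grasp_force: 0.0
```

```bash
python3 -c "
from h import *
print(bot.get_obs())"
```

```text
{'time': 2.3833, 'q': array([ 2.55244996e+01,  2.18356308e+00, -3.97302342e+00,  8.38487608e+01,
       -1.21338570e-03,  9.97422078e+01]), 'qd': array([ -0.09536095,   0.56606674, -12.63422849, -13.34148707,
        -0.08936869,  62.05875409]), 'joint_efforts': array([-3.45954475e-03, -4.96580887e+01,  4.81415820e+01,  6.49826042e-01,
       -5.00830583e-05, -1.80478770e+00]), 'ee_pos': array([0.48336982, 0.23080265, 0.13074751]), 'tcp_rot': array([-1.79994935e+02,  2.10072704e-03,  1.05782292e+02]), 'wrist_force': array([ 0.17287896, -0.55174184, -0.12607566]), 'torque': array([0.01050135, 0.05145785, 0.01421788]), 'grasp_force': 0.0, 'opening': 0.08548760196387277}
```

Call:
play_rows --steps '[[[0,0,0.0233,0],[0,0,0.0233,0],[0,0,0.0233,0],[0,0,0.0233,0],[0,0,0.0233,0]]]'

```text
time: 2.8
ee_pos: [0.4833, 0.2308, 0.0137]
tcp_rot: [180.0, -0.0, 106.0]
wrist_force: [0.5, 0.2, -0.7]
opening: 0.0854
grasp_force: 0.0
```

Call:
play_rows --steps '[[[-0.005,0,0,0],[-0.005,0,0,0],[-0.005,0,0,0],[-0.005,0,0,0],[-0.005,0,0,0]]]'

```text
time: 3.22
ee_pos: [0.4915, 0.2065, 0.0165]
tcp_rot: [179.9, -0.0, 106.0]
wrist_force: [0.6, -0.7, -0.1]
opening: 0.0852
grasp_force: 0.0
```

```bash
python3 -c "
from m import *
t=bot.camera('top');s=bot.camera('side');print(punnet(t));o=bot.get_obs();print(o['ee_pos'],o['tcp_rot'],o['wrist_force'])
a=cv2.resize(t['img'][150:300,100:300],None,fx=2,fy=2);b=cv2.resize(s['img'][120:270,100:300],None,fx=2,fy=2)
cv2.imwrite('pics/c1.png',np.hstack([a,b]))"
```

```text
((509.6001892089844, 137.6033935546875), (102.24182891845703, 102.84345245361328), 16.062318801879883)
[0.49117662 0.20620888 0.01590828] [ 1.79905349e+02 -3.51553865e-03  1.05981337e+02] [ 0.06230006  0.60842559 -0.52737334]
```

View pics/c1.png

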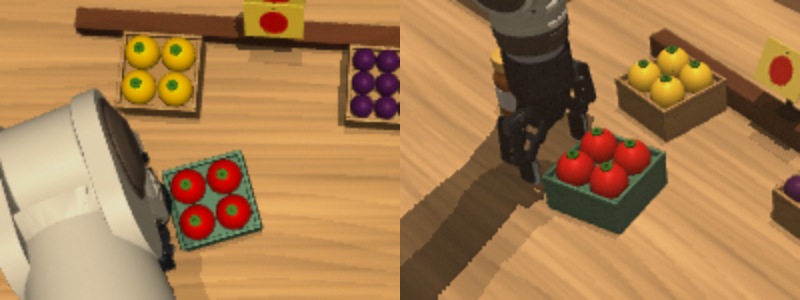

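The gripper stands about 8 mm short of the punnet's left face and parallel to it (left half of the picture: punnet at about (212,200), gripper at about (155,190)). Now I'll push along the arc and square the punnet up.

Call:
play_rows --steps '[[[-0.0016,0,0.0003,0],[-0.0016,0,0.0003,0],[-0.0016,0,0,0],[-0.0016,0,0,0],[-0.0016,0,0,0]]]'

```text
time: 3.73
ee_pos: [0.4925, 0.1991, 0.0142]
tcp_rot: [-180.0, 0.0, 106.1]
wrist_force: [0.4, 0.6, -0.8]
opening: 0.0853
grasp_force: 0.0
```

Call:
play_rows --steps '[[[-0.0025,0.0008,0,0.0133],[-0.0025,0.0008,0,0.0133],[-0.0025,0.0008,0,0.0133],[-0.0025,0.0008,0,0.0133],[-0.0025,0.0008,0,0.0133]]]'

```text
time: 4.15
ee_pos: [0.4997, 0.1879, 0.0142]
tcp_rot: [-180.0, -0.0, 102.2]
wrist_force: [-0.5, 2.9, -1.3]
opening: 0.0854
grasp_force: 1.3
```

```bash
python3 -c "
from m import *
t=bot.camera('top');print(punnet(t));o=bot.get_obs();print(o['ee_pos'],o['tcp_rot'],o['wrist_force'])"
```

```text
((511.86083984375, 126.8310775756836), (102.30828857421875, 102.58906555175781), 12.16581916809082)
[0.49985263 0.18757683 0.01414122] [-1.79999876e+02  5.01000570e-03  1.02089812e+02] [-0.60872603  1.61993218 -0.53387422]
```

Call:
play_rows --steps '[[[-0.0027,0.0008,0,0.0133],[-0.0027,0.0008,0,0.0133],[-0.0027,0.0008,0,0.0133],[-0.0027,0.0008,0,0.0133],[-0.0027,0.0008,0,0.0133]]]'

```text
time: 4.62
ee_pos: [0.5061, 0.1753, 0.0141]
tcp_rot: [-180.0, -0.0, 98.3]
wrist_force: [0.3, 2.7, -0.9]
opening: 0.0854
grasp_force: 1.3
```

Call:
play_rows --steps '[[[-0.0027,0.0008,0,0.0133],[-0.0027,0.0008,0,0.0133],[-0.0027,0.0008,0,0.0133],[-0.0027,0.0008,0,0.0133],[-0.0027,0.0008,0,0.0133]]]'

```text
time: 5.03
ee_pos: [0.5117, 0.1623, 0.0142]
tcp_rot: [-180.0, 0.0, 94.5]
wrist_force: [0.8, 2.5, 0.2]
opening: 0.0853
grasp_force: 1.2
```

Call:
play_rows --steps '[[[-0.0027,0.0008,0,0.0133],[-0.0027,0.0008,0,0.0133],[-0.0027,0.0008,0,0.0133],[-0.0027,0.0008,0,0.0133],[-0.0027,0.0008,0,0.0133]]]'

```text
time: 5.45
ee_pos: [0.5164, 0.1491, 0.0142]
tcp_rot: [-180.0, 0.0, 90.7]
wrist_force: [0.5, 1.9, -1.9]
opening: 0.0852
grasp_force: 1.1
```

Call:
play_rows --steps '[[[-0.0027,0.0008,0,0.0133],[-0.0027,0.0008,0,0.0133],[-0.0027,0.0008,0,0.0133],[-0.0027,0.0008,0,0.0133],[-0.0027,0.0008,0,0.0133]]]'

```text
time: 5.87
ee_pos: [0.5202, 0.1355, 0.0141]
tcp_rot: [-180.0, 0.0, 86.9]
wrist_force: [0.6, 1.7, -1.5]
opening: 0.0854
grasp_force: 1.1
```

```bash
cat >> m.py <<'E'
def err():
    t=bot.camera('top');r=punnet(t);o=bot.get_obs()
    th=np.radians(-3.08);n=np.array([np.cos(th),np.sin(th)]);u=np.array([-np.sin(th),np.cos(th)])
    g=np.array([673.4,60.9])-r[0]
    a=(r[2]+45)%90-45
    print("punnet",np.round(r[0],1),np.round(r[1],1),"yaw",round(a,2),"need fwd",round(g@n,1),"lat",round(g@u,1),"turn",round(-3.08-a,2))
    d=o['ee_pos'][:2]*1000-r[0]
    print("tcp",np.round(o['ee_pos']*1000,1),np.round(o['tcp_rot'],1),"rel n,u",np.round([d@n,d@u],1),np.round(o['wrist_force'],1),o['q'].round(0),o['time'])
    return t
E
python3 -c "
from m import *
err()"
```

```text
punnet [515.4  68.9] [ 94.8 102.4] yaw -2.95 need fwd 158.2 lat 0.5 turn -0.13
tcp [520.3 135.1  14.2] [-180.     0.    86.8] rel n,u [ 1.3 66.3] [-0.7  0.2 -0.4] [ 15.   5. -14.  71.  -0. 108.] 5.9167
```

Call:
play_rows --steps '[[[-0.0007,0,0,0],[-0.0007,0,0,0],[-0.0007,0,0,0],[-0.0007,0,0,0],[-0.0005,0,0,0]]]'

```text
time: 6.33
ee_pos: [0.5199, 0.1326, 0.0142]
tcp_rot: [180.0, -0.0, 87.0]
wrist_force: [-0.1, 2.7, -1.4]
opening: 0.0855
grasp_force: 1.3
```

Call:
play_rows --steps '[[[0.003,0,0,0],[0.008,0,0,0],[0.012,0,0,0],[0.015,0,0,0],[0.015,0,0,0]]]'

```text
time: 6.75
ee_pos: [0.5228, 0.1868, 0.0143]
tcp_rot: [180.0, 0.0, 87.0]
wrist_force: [-0.8, -0.3, -0.2]
opening: 0.0856
grasp_force: 0.0
```

```bash
python3 -c "
from m import *
err()"
```

```text
punnet [515.5  69.6] [102.5 102.4] yaw -2.98 need fwd 158.2 lat -0.2 turn -0.1
tcp [523.  189.   14.3] [ 1.80e+02 -1.00e-01  8.71e+01] rel n,u [  1.1 119.6] [-0.9  1.2  0.1] [ 20.   7. -12.  71.   0. 113.] 6.8
```

Call:
play_rows --steps '[[[0,-0.0203,-0.02,0],[0,-0.0203,-0.02,0],[0,-0.0203,-0.02,0],[0,-0.0203,-0.02,0],[0,-0.0203,-0.02,0]]]'

```text
time: 7.22
ee_pos: [0.4203, 0.1912, 0.1151]
tcp_rot: [180.0, 0.0, 87.0]
wrist_force: [1.4, 0.8, 0.4]
opening: 0.0854
grasp_force: 0.0
```

Call:
play_rows --steps '[[[-0.0239,0,0,0],[-0.0239,0,0,0],[-0.0239,0,0,0],[-0.0239,0,0,0],[-0.0239,0,0,0]]]'

```text
time: 7.63
ee_pos: [0.415, 0.071, 0.1144]
tcp_rot: [180.0, 0.0, 87.0]
wrist_force: [0.3, 0.8, -0.3]
opening: 0.0854
grasp_force: 0.0
```

Call:
play_rows --steps '[[[0,0,0,-0.1047],[0,0,0,-0.1047],[0,0,0,-0.1047],[0,0,0,-0.1047],[0,0,0,-0.1047]]]'

```text
time: 8.05
ee_pos: [0.4152, 0.0718, 0.1143]
tcp_rot: [180.0, 0.0, 117.3]
wrist_force: [-0.5, 0.5, 0.1]
opening: 0.0854
grasp_force: 0.0
```

Call:
play_rows --steps '[[[0,0,0,-0.1047],[0,0,0,-0.1047],[0,0,0,-0.1047],[0,0,0,-0.1047],[0,0,0,-0.1047]]]'

```text
time: 8.47
ee_pos: [0.4152, 0.0719, 0.1143]
tcp_rot: [-180.0, 0.0, 147.3]
wrist_force: [-0.6, 0.6, 0.2]
opening: 0.085
grasp_force: 0.0
```

Call:
play_rows --steps '[[[0,0,0,-0.1047],[0,0,0,-0.1047],[0,0,0,-0.1047],[0,0,0,-0.1047],[0,0,0,-0.1047]]]'

```text
time: 8.88
ee_pos: [0.4152, 0.0719, 0.1143]
tcp_rot: [-180.0, 0.0, 177.3]
wrist_force: [0.1, 0.3, -0.1]
opening: 0.0854
grasp_force: 0.0
```

```bash
python3 -c "
from m import *
err()"
```

```text
punnet [515.7  69.6] [102.5 102. ] yaw -2.98 need fwd 158.0 lat -0.2 turn -0.1
tcp [415.2  71.9 114.3] [-180.     0.   177.7] rel n,u [-100.5   -3.2] [-0.5 -0.   0.4] [ 10. -14. -20.  83.  -0.  12.] 8.9333
```

Call:
play_rows --steps '[[[0,0.0006,0.02,0],[0,0.0006,0.02,0],[0,0.0006,0.02,0],[0,0.0007,0.02,0],[0,0.0007,0.02,0]]]'

```text
time: 9.35
ee_pos: [0.4154, 0.075, 0.0134]
tcp_rot: [-180.0, 0.0, 176.8]
wrist_force: [-0.2, -0.7, -0.5]
opening: 0.0852
grasp_force: 0.0
```

Call:
play_rows --steps '[[[-0.0064,0,0,0],[-0.0064,0,0,0],[-0.0064,0,0,0],[-0.0064,0,0,0],[-0.0064,0,0,0]]]'

```text
time: 9.77
ee_pos: [0.4489, 0.073, 0.0155]
tcp_rot: [180.0, 0.1, 176.9]
wrist_force: [-0.6, -0.5, -0.0]
opening: 0.0855
grasp_force: 0.0
```

```bash
python3 -c "
from m import *
err()"
```

```text
punnet [537.6  21.3] [69.6 27.7] yaw 22.23 need fwd 133.5 lat 46.8 turn -25.31
tcp [449.7  73.   15.3] [1.800e+02 1.000e-01 1.769e+02] rel n,u [-90.6  46.9] [-0.8 -0.4 -0.2] [  9.  -7. -25.  71.  -0.  12.] 9.8167
```

Call:
play_rows --steps '[[[-0.0015,0,0.0003,0],[-0.0015,0,0.0003,0],[-0.0015,0,0,0],[-0.0025,0,0,0],[-0.003,0,0,0]]]'

```text
time: 10.23
ee_pos: [0.4567, 0.0724, 0.0136]
tcp_rot: [180.0, -0.1, 177.0]
wrist_force: [-6.4, 0.1, 4.1]
opening: 0.0853
grasp_force: 2.8
```

Call:
play_rows --steps '[[[-0.004,0,0,0],[-0.004,0,0,0],[-0.004,0,0,0],[-0.004,0,0,0],[-0.004,0,0,0]]]'

```text
time: 10.65
ee_pos: [0.4767, 0.0714, 0.0136]
tcp_rot: [180.0, -0.1, 177.0]
wrist_force: [-6.8, 0.9, 3.6]
opening: 0.0857
grasp_force: 2.9
```

Call:
play_rows --steps '[[[-0.004,0,0,0],[-0.004,0,0,0],[-0.004,0,0,0],[-0.003,0,0,0],[-0.002,0,0,0]]]'

```text
time: 11.07
ee_pos: [0.4938, 0.0705, 0.0136]
tcp_rot: [180.0, -0.1, 177.0]
wrist_force: [-6.9, 0.2, 5.4]
opening: 0.0857
grasp_force: 3.0
```

```bash
python3 -c "
from m import *
t=err();s=bot.camera('side')
a=cv2.resize(t['img'][130:280,130:330],None,fx=2,fy=2);b=cv2.resize(s['img'][120:270,150:350],None,fx=2,fy=2)
cv2.imwrite('pics/c2.png',np.hstack([a,b]))"
```

```text
punnet [586.1  16.6] [32.   5.1] yaw 9.78 need fwd 84.8 lat 48.9 turn -12.86
tcp [494.2  70.4  13.5] [180.  -0. 177.] rel n,u [-94.7  48.8] [-2.4 -0.   1.3] [  8.  -0. -20.  71.   0.  11.] 11.1167
```

View pics/c2.png

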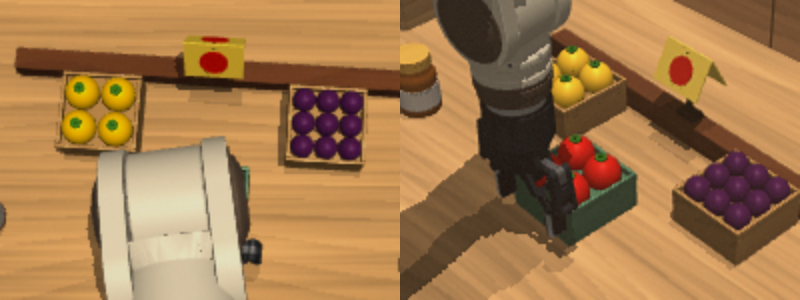

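The picture shows the punnet pushed squarely ahead of the fingers at (590,190), but the arm hides it from above. I'll back off to check before it enters the row.

Call:
play_rows --steps '[[[0.004,0,0,0],[0.012,0,0,0],[0.012,0,0,0],[0.012,0,0,0],[0,0,0,0]]]'

```text
time: 11.58
ee_pos: [0.4526, 0.0726, 0.0134]
tcp_rot: [-180.0, -0.0, 177.0]
wrist_force: [1.1, 0.0, -0.5]
opening: 0.0855
grasp_force: 0.0
```

Call:
play_rows --steps '[[[0,0,-0.02,0],[0,0,-0.02,0],[0,0,-0.02,0],[0,0,-0.02,0],[0,0,-0.02,0]]]'

```text
time: 12.0
ee_pos: [0.4547, 0.0725, 0.1147]
tcp_rot: [180.0, 0.1, 177.0]
wrist_force: [0.9, 0.2, 0.0]
opening: 0.0852
grasp_force: 0.0
```

```bash
python3 -c "
from m import *
t=err()"
```

```text
punnet [563.3  21.6] [99.7 35.7] yaw 20.27 need fwd 107.8 lat 45.1 turn -23.35
tcp [456.2  72.8 118.7] [179.9   0.3 177. ] rel n,u [-109.7   45.3] [0.5 0.8 3.2] [  9.  -8. -15.  83.  -0.  12.] 12.05
```

Call:
play_rows --steps '[[[0.012,0,0,0],[0.015,0,0,0],[0.015,0,0,0],[0.012,0,0,0],[0.006,0,0,0]]]'

```text
time: 12.47
ee_pos: [0.3937, 0.0757, 0.1136]
tcp_rot: [180.0, 0.0, 177.0]
wrist_force: [-0.1, 0.5, 0.4]
opening: 0.0855
grasp_force: 0.0
```

```bash
python3 -c "
from m import *
t=err()"
```

```text
punnet [555.2  67.6] [102.5 102.5] yaw -2.95 need fwd 118.4 lat -0.3 turn -0.13
tcp [393.5  75.8 113.8] [180.   0. 177.] rel n,u [-161.9   -0.5] [ 1.  -0.6 -0. ] [ 11. -16. -23.  84.   0.  14.] 12.5167
```

Call:
play_rows --steps '[[[0,0,0.02,0],[0,0,0.02,0],[0,0,0.02,0],[0,0,0.02,0],[0,0,0.02,0]]]'

```text
time: 12.93
ee_pos: [0.3951, 0.0757, 0.0127]
tcp_rot: [180.0, 0.1, 177.0]
wrist_force: [-0.6, -0.2, -0.2]
opening: 0.0855
grasp_force: 0.0
```

Call:
play_rows --steps '[[[-0.015,0,0,0],[-0.02,0,0,0],[-0.02,0,0,0],[-0.02,0,0,0],[-0.015,0,0,0]]]'

```text
time: 13.35
ee_pos: [0.4865, 0.0708, 0.0133]
tcp_rot: [180.0, 0.1, 177.0]
wrist_force: [-0.1, -0.1, -1.5]
opening: 0.0853
grasp_force: 0.0
```

```bash
python3 -c "
from m import *
t={**bot.camera('top')};t['img']=cv2.imread('pics/top0.png');h=hsv(t)
u=np.array([.0538,.99855])
def c(m,roi,z):
    x0,y0,x1,y1=roi;k=np.zeros_like(m);k[y0:y1,x0:x1]=m[y0:y1,x0:x1];ys,xs=np.nonzero(k)
    hull=cv2.convexHull(np.c_[xs,ys].astype(np.int32));p=onz(t,hull[:,0],z)*1000
    return np.array(cv2.minAreaRect(p.astype(np.float32))[0])
a=c(rng(h,(20,190,120),(32,255,255)),(160,166,200,206),.05);b=c(rng(h,(140,80,20),(165,255,255)),(272,172,313,214),.045)
print(a,b,a@u,b@u,(a@u+b@u)/2,'target',np.array([673.4,60.9])@u)
p=onz(t,[[222-.5,165],[253-.5,167]],.09)*1000;print(p@u,(p@u).mean())
o=bot.get_obs();print(o['ee_pos'],o['wrist_force'])
"
```

```text
[678.39361572 210.94155884] [663.95861816 -88.18616486] 247.1332701034546 -52.33732125968933 97.39797442188264 target 97.040615
[136.08317662  56.82699469] 96.45508565619893
[0.4883187  0.0707978  0.01341113] [-1.81739464 -1.00558398  0.63429318]
```

Call:
play_rows --steps '[[[-0.0015,0,0,0],[-0.0015,0,0,0],[-0.002,0,0,0],[-0.003,0,0,0],[-0.004,0,0,0]]]'

```text
time: 13.82
ee_pos: [0.4958, 0.0704, 0.0137]
tcp_rot: [180.0, -0.0, 177.0]
wrist_force: [-6.0, 0.6, 3.1]
opening: 0.0856
grasp_force: 2.5
```

Call:
play_rows --steps '[[[-0.0045,0,0,0],[-0.0045,0,0,0],[-0.0045,0,0,0],[-0.0045,0,0,0],[-0.0045,0,0,0]]]'

```text
time: 14.23
ee_pos: [0.5186, 0.0692, 0.0137]
tcp_rot: [180.0, -0.0, 177.0]
wrist_force: [-5.5, -0.0, 3.0]
opening: 0.0855
grasp_force: 2.9
```

Call:
play_rows --steps '[[[-0.0045,0,0,0],[-0.0045,0,0,0],[-0.0045,0,0,0],[-0.0045,0,0,0],[-0.0045,0,0,0]]]'

```text
time: 14.65
ee_pos: [0.5411, 0.068, 0.0137]
tcp_rot: [180.0, -0.0, 177.0]
wrist_force: [-5.7, 0.9, 3.7]
opening: 0.0859
grasp_force: 2.9
```

Call:
play_rows --steps '[[[-0.0045,0,0,0],[-0.0045,0,0,0],[-0.0045,0,0,0],[-0.0045,0,0,0],[-0.0045,0,0,0]]]'

```text
time: 15.07
ee_pos: [0.5635, 0.0668, 0.0137]
tcp_rot: [180.0, -0.0, 177.0]
wrist_force: [-7.0, 0.6, 4.5]
opening: 0.0853
grasp_force: 3.0
```

Call:
play_rows --steps '[[[-0.0045,0,0,0],[-0.0045,0,0,0],[-0.004,0,0,0],[-0.003,0,0,0],[-0.002,0,0,0]]]'

```text
time: 15.48
ee_pos: [0.5816, 0.0659, 0.0137]
tcp_rot: [180.0, -0.0, 177.0]
wrist_force: [-5.9, 1.0, 3.8]
opening: 0.0855
grasp_force: 3.0
```

```bash
python3 -c "
from m import *
t=err();s=bot.camera('side')
a=cv2.resize(t['img'][130:280,130:330],None,fx=2,fy=2);b=cv2.resize(s['img'][120:270,170:370],None,fx=2,fy=2)
cv2.imwrite('pics/c3.png',np.hstack([a,b]))"
```

```text
punnet [622.8  14.3] [26.7  0. ] yaw 0.42 need fwd 48.0 lat 49.3 turn -3.5
tcp [581.9  65.8  13.7] [180.  -0. 177.] rel n,u [-43.6  49.3] [-1.8 -0.1  1.8] [ 6. 11. -7. 72.  0.  9.] 15.5333
```

View pics/c3.png

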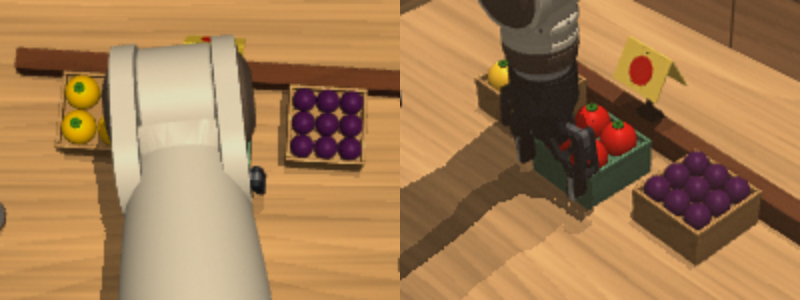

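The punnet sits square and central between its neighbours (right half of the picture: punnet at about (600,160), plums at (697,200)). About 30 mm remain, so the last stretch goes slowly while I watch the force.

Call:
play_rows --steps '[[[-0.003,0,0,0],[-0.004,0,0,0],[-0.004,0,0,0],[-0.004,0,0,0],[-0.004,0,0,0]]]'

```text
time: 16.0
ee_pos: [0.6008, 0.0648, 0.0136]
tcp_rot: [-180.0, -0.0, 177.0]
wrist_force: [-5.2, 0.6, 3.0]
opening: 0.0854
grasp_force: 2.4
```

Call:
play_rows --steps '[[[-0.001,0,0,0],[-0.001,0,0,0],[-0.001,0,0,0],[-0.001,0,0,0],[-0.001,0,0,0]]]'

```text
time: 16.42
ee_pos: [0.6055, 0.0646, 0.0135]
tcp_rot: [-180.0, -0.0, 177.0]
wrist_force: [-4.2, 0.5, 1.8]
opening: 0.0854
grasp_force: 2.2
```

Call:
play_rows --steps '[[[-0.0008,0,0,0],[-0.0008,0,0,0],[-0.0008,0,0,0],[-0.0008,0,0,0],[-0.0008,0,0,0]]]'

```text
time: 16.83
ee_pos: [0.6096, 0.0644, 0.0135]
tcp_rot: [180.0, 0.0, 177.0]
wrist_force: [-3.2, -0.1, 1.0]
opening: 0.0851
grasp_force: 2.0
```

Call:
play_rows --steps '[[[-0.0005,0,0,0],[-0.0005,0,0,0],[-0.0005,0,0,0],[-0.0005,0,0,0],[-0.0005,0,0,0]]]'

```text
time: 17.25
ee_pos: [0.612, 0.0642, 0.0135]
tcp_rot: [180.0, -0.0, 177.0]
wrist_force: [-3.4, 0.5, 1.2]
opening: 0.0852
grasp_force: 1.9
```

Call:
play_rows --steps '[[[-0.0004,0,0,0],[-0.0004,0,0,0],[-0.0004,0,0,0],[-0.0004,0,0,0],[-0.0004,0,0,0]]]'

```text
time: 17.67
ee_pos: [0.6124, 0.0642, 0.0135]
tcp_rot: [180.0, -0.2, 177.0]
wrist_force: [-15.0, 1.4, 7.3]
opening: 0.0852
grasp_force: 7.6
```

The rail contact is clear: the push force jumped from 3 to 15 N while the tool nearly stopped. Now I'll withdraw and check.

Call:
play_rows --steps '[[[0.002,0,0,0],[0.008,0,0,0],[0.015,0,0,0],[0.02,0,0,0],[0.02,0,0,0]]]'

```text
time: 18.08
ee_pos: [0.5487, 0.0675, 0.0135]
tcp_rot: [180.0, 0.1, 177.0]
wrist_force: [-0.8, 0.4, 0.5]
opening: 0.0856
grasp_force: 0.0
```

Call:
play_rows --steps '[[[0.02,0,-0.02,0],[0.02,0,-0.02,0],[0.02,0,-0.02,0],[0.02,0,-0.02,0],[0.02,0,-0.02,0]]]'

```text
time: 18.5
ee_pos: [0.4483, 0.0728, 0.1146]
tcp_rot: [180.0, 0.1, 177.0]
wrist_force: [0.2, 0.1, 0.6]
opening: 0.0853
grasp_force: 0.0
```

Call:
play_rows --steps '[[[0.015,0,0,0],[0.015,0,0,0],[0.01,0,0,0],[0,0,0,0],[0,0,0,0]]]'

```text
time: 18.92
ee_pos: [0.4095, 0.075, 0.1137]
tcp_rot: [180.0, 0.1, 177.0]
wrist_force: [0.5, -0.0, 0.2]
opening: 0.0853
grasp_force: 0.0
```

```bash
python3 -c "
from m import *
t=err();s=bot.camera('side')
a=cv2.resize(t['img'][130:280,130:330],None,fx=2,fy=2);b=cv2.resize(s['img'][120:270,170:370],None,fx=2,fy=2)
cv2.imwrite('pics/c4.png',np.hstack([a,b]))"
```

```text
punnet [672.5  61.7] [103.1 101. ] yaw -2.88 need fwd 1.0 lat -0.7 turn -0.2
tcp [409.8  74.9 113.6] [1.80e+02 1.00e-01 1.77e+02] rel n,u [-263.    -0.9] [ 1.1 -0.5 -1.2] [ 10. -14. -21.  83.  -0.  13.] 18.9667
```

View pics/c4.png

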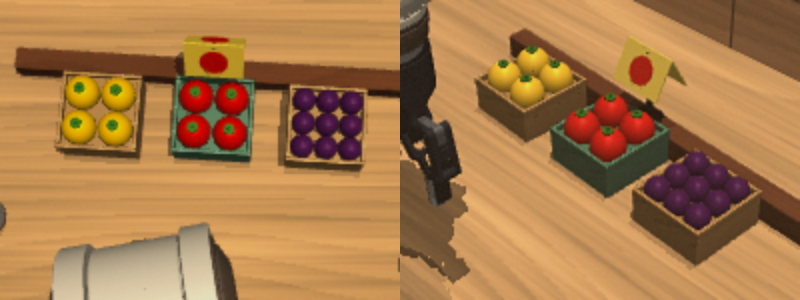

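The picture shows the punnet flush with the rail at about (213,118), square and centred under the card at (213,60). The neighbours haven't moved and the arm is clear.

```bash
python3 -c "
from workcell import bot
print(bot.job_done())"
```

```text
the job is handed in; nothing more can be done
None
```

The green punnet is flush against the rail, square to it within about 0.2° and centred on the card to about 1 mm. The neighbouring punnets show no movement, the arm finished clear, and I handed the job in at about 19 s.

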